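# Clamp a freshly glued picture frame

### The arm

A 6-joint arm with a two-finger parallel gripper is mounted at the origin on a cart in front of the work surface, level with it; the furniture and walls round the work are solid. World frame = base frame: x ahead of the robot, y to its left, z up, the work surface at z = 0. Lengths are in mm, angles in rad, forces in N, time in s.
With the tool pointing down it reaches from about 325 to 775 mm from the base axis. Payload 5.5 kg.
Tool frame: the origin (TCP) lies on the centre line of the jaws, within the pads' length; the fingertips stand robot.tips_ahead ahead of it and the grasp point (between the pads) lies 3 mm ahead of it (robot.tips_ahead is the distance from the TCP to the fingertips, in mm); z points along the fingers, y is the line along which they close (so a half turn about z gives the same grasp; the last joint's range is limited). The gripper opens to 88 mm and grips with 3 to 60 N. Pads are 20 mm wide; open, the fingers measure 115 mm over their backs; the gripper's body (75 mm by 178 mm) begins 61 mm behind the grasp point.
Start: joints at [-1.362, 0.091, 1.231, -0, 1.82, -0.057], TCP at [157.608, -578.944, 244.631] pointing down, gripper open.
Joint ranges: [-2.87, 2.87], [-0.86, 2.18], [0.17, 2.46], [-1.51, 4.65], [0.06, 2.69], [-2.65, 2.65]. Speed limits (rad/s): [2.57, 2.57, 3.01, 3.14, 3.14, 3.14].

### API

Orientations are given as a rotation vector (axis times angle).
In Python, from plant import robot, snapshot, regions_of gives the robot as it stands. The module is installed in compiled form; this text tells all that it offers.
- The arm moves only by the tool servo_tool, never from a script. Its argument "series" is a list of rows, each an object with "twist": the turn, a rotation vector about the tool's x, y, z in degrees, a list of three; "slide": the shift along the tool's x, y, z in m, a list of three; "hand": the opening, from 0 (shut) to 1 (fully open). A call has exactly 5 rows; each row is the pose to reach, as a shift and turn from the pose commanded when the call began, along the tool's axes at that moment; what a row does not reach only later rows make up. A row lasts 1/8 s, in which the tool goes at most 62.5 mm and 10.7 degrees, less where a joint would pass 70% of its speed; a pose out of reach is approached as far as the arm can. A call with a gripper value outside its range is refused whole. The fingers move at their own pace and stop on an object; "force" is the grip in N (left out, the last holds). Time passes only in rows, so rows that repeat a pose let the fingers close, or fill a call up. It gives the time, the measured TCP pose, the force, the opening and the grip force at its end, in the units of the state.
- robot.state(): the state, without advancing time (a new reading comes with each control period).
- snapshot(name): name is "scene" or "top" or "wrist"; returns a dict with "img" (480x640x3 uint8, red, green, blue), "range_z" (480x640 float32, mm along the optical axis (not along the pixel's ray), 0 where there is no reading), "fov_y" (degrees; the focal length in pixels is half the picture's height over the tangent of half this angle, whatever the lens; pixels are square), "cx", "cy" (the principal point, pixels), "D" ([k1, k2, p1, p2, k3] as OpenCV has them; the pictures are not rectified), "cam_to_world" (4x4, takes a point from camera to world coordinates); the wrist camera has in their place "hand_eye" (4x4, takes a point from camera to tool coordinates, whose origin is the TCP and whose axes are the flange's). Camera axes: x right, y down, z forward; pixel columns grow to the right and rows downward; lengths in mm; the calibration is good to about 2 mm. A picture is of the moment at which its call begins: read the wrist's pose just before it.
- robot.job_done(): hands the job in; it is judged then, once.
Trained networks look in a picture, given as the dict that the camera call returned (one of the last four; its "shot" number tells which), for a name from the list of things; names that differ only in an ending like _2 or _b are one class to them, and where a whole thing is asked for, a point or a joint stands for the part that bears it (a point fixed in the world has none). Each returns a list of dicts, best first, with "p" (0 to 1); they miss things now and then, are a little off and sometimes report something else, mostly with a low value. They report only what shows in the picture. A call takes as long as a camera call. They do not tell look-alikes from the thing itself.
- regions_of(picture, thing): "region" (480x640 bool, what is visible of it) and "position" ([column, row] in pixels, amid what is visible of it).
The state is a dict: "time": time; "qpos": joint angles; "qvel": joint speeds; "effort": joint torques, N m; "position": TCP position; "ee_rot": TCP orientation; "wrist_force": force on the tool from outside, world axes, zero at the start; "wrist_torque": the same for the moment, N m; "finger_gap": finger opening in mm; "gripper_force": force on a finger pad.
Only numpy, scipy, OpenCV 4.12 (cv2) and the standard library are available. Lean on these libraries where they do the work, as an engineer would, in place of code of your own. Each camera call takes 0.05 s, during which the arm holds its last target. There are 200 camera calls.

### The job

The small picture frame lying in the one-hand clamp has just been glued: slide the clamp's jaw forward by its knob until the pad is 15 to 20 mm short of the frame, then let go of the knob and pump the trigger, squeezing it towards the fixed handle and letting it come back, until the pad presses the frame firmly against the fence. Stop when the pad's springs are about half pressed in (a full squeeze can be too much: never press them in all the way), and do not push the pad onto the frame by the knob. Finish while still holding the trigger squeezed, so that the pressure stays on, and leave the other things on the desk where they are.

Things in the scene. Friction and masses are not known exactly. Their poses are not given: they have to be found in the camera images.
- clamp: the clamp, fixed to the desk: light wooden board 410 x 120 x 15 mm, a fence at one end, a grey head with black handle and trigger near the other. Origin on the desk under the board, z up, x = pressing direction, head to fence. Board x -215 to 195, fence inner face x 170, top z 49; head's side plates x -148 to -62, |y| under 32, top z 62. Jaw, rod, handle and trigger lie on y = 0
- fence_face (a point): middle of the fence's inner face, which the frame is pressed against
- handle_grip (a point): centre of the fixed upright black handle: 12 mm thick along the clamp's x, 24 wide along y, from 30 mm below to 28 mm above this point (top 118 mm above the desk). Clear space in front of it (towards the jaw)
- trigger_grip (a point): centre of the trigger's grip, a black bar 10 mm thick along x, 24 wide along y, 46 long (67 to 113 mm above the desk), standing behind the handle (clamp -x side), parallel to it within 0.17 rad. Released, its centre is 40 mm behind the handle's centre; fully squeezed, 16 mm
- trigger (a joint): trigger angle, rad: 0 released (leaning 0.165 back), 0.33 fully squeezed, at its stop (leaning 0.165 forward, just clear of the handle). Pivot 71 mm below the grip's centre, so about 23 mm of travel there. A spring brings it back: about 2 N at the grip released, 3 N squeezed, about 10 N in all when half pressing the frame
- jaw_knob (a point): centre of the black knob on top of the grey jaw: 24 mm along x, 14 mm along y (pinch it across y), 40 tall, from 63 to 103 mm above the desk. It lies 36 mm behind the unpressed pad's face
- jaw (a joint): how far the jaw has slid forward, m: unpressed pad face at clamp x = -0.010 + this. Stays put (7 N friction, 10 to 15 N to slide fast). A ratchet, 4.5 mm a tooth, lets it go forward, not back. A full squeeze carries it about 9 mm (the first 5 to 10; up to 5 mm free play). As the trigger returns the jaw stays, but with the springs over 3 mm in it gives back to about 3; the next squeeze presses on
- pad_face (a point): middle of the front face of the black rubber pad, 46 mm wide and 16 tall, which stands in front of the jaw on two sprung steel pins
- pad (a joint): how far the pad is pressed in towards the jaw, m: 0 free, 0.010 all the way (crushing), when the pad's back meets the jaw. 1.5 N per mm, so half pressed in is 0.005, 7.5 N
- frame: the picture frame of brown wood, lying loose and flat on the board between pad and fence, 90 mm along its x (clamp axis) x 110 x 18 mm thick, rails 16 mm wide, 160 g. Origin under its middle, x towards the fence. At the start it is 2 to 8 mm short of the fence
- frame_edge (a point): middle of the frame's edge that faces the pad
- stapler: stapler, 36 x 148 x 51 mm, a bystander; origin under its middle
- tape_dispenser: tape dispenser, 44 x 132 x 70 mm, a bystander; origin under its middle
- eraser: eraser, 21 x 44 x 12 mm, a bystander; origin under its middle
- glue_bottle: small white glue bottle, 38 mm across, 95 tall, a bystander; origin under its middle
Not all that is in view belongs to the job. Several things have the shape of the frame; the one meant has the colours described above.

How it is judged:
By the outcome, as a careful person would: the job done as asked, in the order asked, and still so for the second after the job is handed in, while the arm keeps its last pose, push and grip.
It also fails if it takes over 51 s, if anything falls off the work surface, if the arm or the gripper's body presses on something with over 40 N, if the wrist force passes 120 N, or if a joint passes its speed limit or range.

## Working session

There is one attempt and no reset: what is moved stays moved. The work goes in short steps, Python scripts to look and compute and a tool call to move; the robot and the scene stay as the last step left them, time stands still between calls to the robot, and variables do not carry over. Pictures are saved under pics/ and viewed, at most 10 in all, crops included, and the job is handed in when it is done.

Besides the shell and the picture viewer there is one more tool, called after "Emit:" as a command line: name --argument value ..., lists and objects as JSON in quotes. servo_tool: Moves the arm, as the interface text tells. Its arguments: {"type":"object","properties":{"series":{"type":"array"},"force":{"type":"number"}},"required":["series"]}

```bash
mkdir -p pics
cat > h.py <<'E'
import numpy as np, cv2
from plant import robot, snapshot, regions_of
from scipy.spatial.transform import Rotation as R
def K(s):
    f=240/np.tan(np.radians(s["fov_y"])/2)
    return np.array([[f,0,s["cx"]],[0,f,s["cy"]],[0,0,1.]])
def c2w(s,st=None):
    if "cam_to_world" in s: return np.array(s["cam_to_world"])
    T=np.eye(4);T[:3,:3]=R.from_rotvec(st["ee_rot"]).as_matrix();T[:3,3]=st["position"]
    return T@np.array(s["hand_eye"])
def pts(s,px,st=None,z=None):
    px=np.array(px,float).reshape(-1,2)
    n=cv2.undistortPoints(px[:,None],K(s),np.array(s["D"]))[:,0]
    d=s["range_z"][px[:,1].astype(int),px[:,0].astype(int)]
    T=c2w(s,st); r=np.c_[n,np.ones(len(n))]
    if z is None: return (r*d[:,None])@T[:3,:3].T+T[:3,3]
    rw=r@T[:3,:3].T; return T[:3,3]+rw*((z-T[2,3])/rw[:,2])[:,None]
def cloud(s,reg,st=None):
    v,u=np.nonzero(reg&(s["range_z"]>0)); return pts(s,np.c_[u,v],st)
E
python3 - <<'E'
from h import *
st=robot.state();print(st["position"],st["ee_rot"],robot.tips_ahead,st["time"])
for c in ["scene","top"]:
    s=snapshot(c);cv2.imwrite(f"pics/{c}.png",s["img"][:,:,::-1])
    for t in ["clamp","frame","jaw_knob","trigger_grip","pad_face","glue_bottle","stapler","tape_dispenser"]:
        for r in regions_of(s,t)[:3]:
            P=cloud(s,r["region"])
            print(c,t,round(r["p"],2),np.round(r["position"]),len(P),np.round(np.median(P,0)) if len(P) else "", np.round(P.min(0)),np.round(P.max(0)))
E
```

```text
[ 157.54179096 -578.67625346  243.50816827] [-3.11196098e+00 -4.16049800e-01  2.38373993e-04] 22.0 0.0
scene clamp 0.9 [313. 266.] 6224 [520.  58.  16.] [ 419. -266.   -2.] [726. 280. 119.]
scene clamp 0.5 [242. 244.] 1156 [719.  87.  23.] [703. -30.  -2.] [862. 130.  71.]
scene clamp 0.25 [246. 284.] 1089 [570. 192.  31.] [523. 135.  14.] [655. 250.  35.]
scene frame 0.96 [425. 275.] 718 [ 324. -113.   15.] [ 269. -189.   -1.] [381. -73.  20.]
scene frame 0.66 [247. 285.] 1063 [568. 189.  31.] [523. 130.  -2.] [698. 250.  35.]
scene jaw_knob 0.92 [307. 250.] 843 [528.  56.  48.] [ 456. -266.   -2.] [691.  86. 104.]
scene trigger_grip 0.67 [341. 231.] 238 [509. -29.  78.] [ 496. -229.   -2.] [656. -19. 112.]
scene pad_face 0.47 [296. 266.] 128 [542.  76.  27.] [524.  41.  14.] [585.  86.  33.]
scene pad_face 0.42 [309. 270.] 6154 [520.  59.  16.] [ 419. -237.   -2.] [726. 280. 119.]
scene glue_bottle 0.89 [195. 260.] 571 [707. 234.  45.] [697. 213.   4.] [728. 247.  96.]
scene stapler 0.68 [425. 224.] 1018 [ 459. -331.   27.] [ 414. -803. -182.] [ 632. -267.   53.]
scene stapler 0.62
[... 426 characters left out ...]
e 0.29 [312. 163.] 1030 [724.  58.  24.] [705.  -5.  -5.] [752. 125.  78.]
top jaw_knob 0.69 [322. 246.] 597 [526.  39.  52.] [ 457. -170.   -2.] [565.  80. 109.]
top trigger_grip 0.41 [353. 249.] 111 [507. -31.  99.] [496. -44.  14.] [524. -16. 118.]
top pad_face 0.48 [306. 240.] 56 [540.  72.  32.] [526.  62.  21.] [562.  80.  41.]
top glue_bottle 0.66 [241. 166.] 290 [714. 222.  64.] [700. 207.  -5.] [751. 256. 102.]
top glue_bottle 0.15 [320. 242.] 7532 [534.  42.  17.] [ 420. -170.   -6.] [665. 272. 124.]
top stapler 0.95 [480. 266.] 939 [ 460. -332.   50.] [ 416. -400.   -1.] [ 505. -268.   61.]
top tape_dispenser 0.67 [312. 166.] 1101 [724.  58.  23.] [705.  -8.  -7.] [758. 125.  78.]
```

Run:
```python
from h import *
a=cv2.imread("pics/scene.png")[180:340,170:470];b=cv2.imread("pics/top.png")[130:350,220:520]
o=np.vstack([cv2.resize(a,(560,299),interpolation=2),cv2.resize(b,(410,300),interpolation=2)[:, :].copy() if 0 else cv2.copyMakeBorder(cv2.resize(b,(409,300),interpolation=2),0,0,0,151,0)])
cv2.imwrite("pics/both.png",o)
s=snapshot("top")
r=regions_of(s,"clamp")[0]["region"]
P=cloud(s,r)
B=P[(P[:,2]>9)&(P[:,2]<21)]
rect=cv2.minAreaRect(B[:,:2].astype(np.float32));print(rect)
# handle/trigger high pts
for lo,hi in [(85,130),(56,70),(42,54)]:
    Q=P[(P[:,2]>lo)&(P[:,2]<hi)];print(lo,len(Q));print(np.round(Q[::max(1,len(Q)//25)]).astype(int).tolist())
```

```text
((540.0668334960938, 56.43536376953125), (385.2581481933594, 120.37345886230469), 70.25148010253906)
85 191
[[543, 52, 102], [540, 45, 100], [538, 47, 101], [538, 32, 100], [536, 41, 100], [534, 50, 104], [533, 34, 104], [531, 47, 106], [531, 32, 102], [529, 45, 98], [528, 5, 117], [527, 36, 98], [525, -4, 122], [521, 7, 121], [519, 5, 114], [518, -39, 112], [517, -33, 94], [514, 8, 120], [514, -37, 114], [512, 3, 115], [511, -39, 111], [510, -29, 85], [508, -29, 88], [505, -28, 94], [503, -28, 95], [501, -28, 98], [498, -30, 107], [496, -34, 112]]
56 437
[[652, 231, 56], [558, 41, 69], [554, 45, 64], [551, 34, 64], [547, 55, 64], [545, 41, 64], [542, 9, 62], [539, -9, 66], [537, -23, 61], [533, 57, 65], [530, -28, 60], [527, -33, 57], [526, 46, 65], [524, 57, 67], [522, -62, 60], [520, -53, 60], [519, 44, 62], [517, 42, 63], [512, 12, 63], [505, 19, 64], [501, -60, 57], [498, 1, 64], [493, -9, 66], [489, -94, 58], [485, -41, 65], [481, -50, 63]]
42 747
[[665, 232, 49], [655, 232, 50], [648, 223, 50], [639, 244, 51], [631, 232, 51], [625, 231, 45], [615, 251, 54], [609, 243, 44], [601, 239, 51], [592, 254, 47], [585, 252, 50], [578, 247, 50], [569, 269, 50], [562, 267, 47], [552, 269, 48], [530, -24, 51], [522, 16, 47], [515, -65, 52], [509, -23, 51], [501, -58, 52], [495, -60, 44], [490, -69, 49], [484, -102, 45], [479, -118, 47], [472, -130, 47], [465, -148, 49]]
```

View pics/both.png

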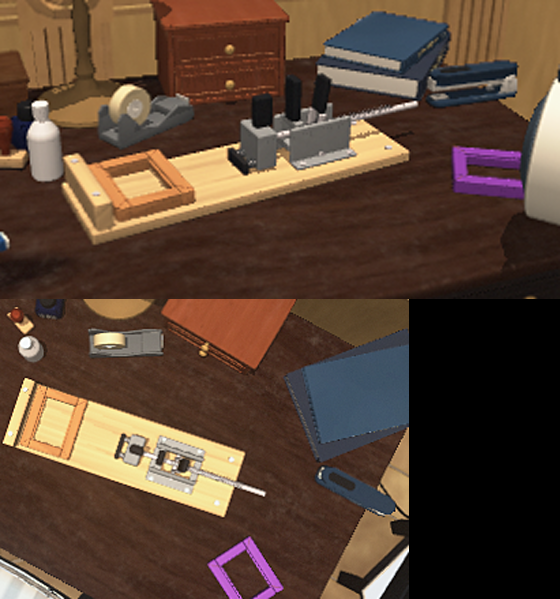

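The scene shows the brown frame at the fence (scene crop around 150,185), with jaw, knob, handle and trigger along the board and the purple look-alike off the board. The clamp's x axis is at about 70° in the world, with its origin near (548, 78).

```bash
cat >> h.py <<'E'
ANG=70.25; O=np.array([547.7,77.6])
def cl(P):
    a=np.radians(ANG);u=np.array([np.cos(a),np.sin(a)]);v=np.array([-u[1],u[0]])
    d=np.atleast_2d(P)[:,:2]-O; return np.c_[d@u,d@v,np.atleast_2d(P)[:,2]]
def wd(x,y,z):
    a=np.radians(ANG);u=np.array([np.cos(a),np.sin(a)]);v=np.array([-u[1],u[0]])
    return np.r_[O+x*u+y*v,z]
def goto(p,yaw=None):
    "slide (m) and twist (deg) to reach world p with tool x at yaw, tool down"
    st=robot.state();M=R.from_rotvec(st["ee_rot"]).as_matrix()
    yaw=ANG if yaw is None else yaw;a=np.radians(yaw)
    G=np.array([[np.cos(a),np.sin(a),0],[np.sin(a),-np.cos(a),0],[0,0,-1]])
    print("slide",np.round(M.T@(p-st["position"])/1000,4),"twist",np.round(R.from_matrix(M.T@G).as_rotvec(degrees=True),2))
E
python3 - <<'E'
from h import *
goto(wd(-46,0,230))
s=snapshot("wrist");print(np.round(s["hand_eye"],2).tolist(),s["fov_y"])
E
```

```text
slide [ 0.5225 -0.4933  0.0146] twist [  0.    -0.   -55.02]
[[-0.0, -0.96, -0.28, 76.4], [1.0, -0.0, -0.0, -0.79], [0.0, -0.28, 0.96, -139.8], [0.0, 0.0, 0.0, 1.0]] 69.0052073483391
```

Emit:
servo_tool --series '[{"slide": [0.045, -0.042, 0], "twist": [0, 0, -5], "hand": 1}, {"slide": [0.09, -0.084, 0], "twist": [0, 0, -10], "hand": 1}, {"slide": [0.135, -0.126, 0], "twist": [0, 0, -15], "hand": 1}, {"slide": [0.18, -0.168, 0], "twist": [0, 0, -20], "hand": 1}, {"slide": [0.225, -0.21, 0], "twist": [0, 0, -25], "hand": 1}]'

```text
time: 1.68
position: [320.2, -315.5, 244.8]
ee_rot: [2.948, 1.084, 0.001]
wrist_force: [1.5, -0.4, -0.4]
finger_gap: 87.8
gripper_force: 0.0
```

```bash
python3 -c "
from h import *
goto(wd(-46,0,230))"
```

```text
slide [ 0.388  -0.1292  0.0148] twist [  0.05   0.   -29.88]
```

Emit:
servo_tool --series '[{"slide": [0.055, -0.018, 0.002], "twist": [0, 0, -4.3], "hand": 1}, {"slide": [0.11, -0.037, 0.004], "twist": [0, 0, -8.6], "hand": 1}, {"slide": [0.165, -0.055, 0.006], "twist": [0, 0, -12.8], "hand": 1}, {"slide": [0.22, -0.073, 0.008], "twist": [0, 0, -17], "hand": 1}, {"slide": [0.275, -0.092, 0.011], "twist": [0, 0, -21.3], "hand": 1}]'

```text
time: 2.3
position: [470.9, -67.6, 234.0]
ee_rot: [2.697, 1.61, 0.001]
wrist_force: [1.3, -1.2, 0.1]
finger_gap: 88.0
gripper_force: 0.0
```

Emit:
servo_tool --series '[{"slide": [0.055, 0.0, 0.002], "twist": [0, 0, -4.3], "hand": 1}, {"slide": [0.095, 0.0, 0.004], "twist": [0, 0, -8.6], "hand": 1}, {"slide": [0.119, 0.005, 0.004], "twist": [0, 0, -8.6], "hand": 1}, {"slide": [0.119, 0.005, 0.004], "twist": [0, 0, -8.6], "hand": 1}, {"slide": [0.119, 0.005, 0.004], "twist": [0, 0, -8.6], "hand": 1}]'

```text
time: 2.92
position: [530.9, 32.3, 229.7]
ee_rot: [2.572, 1.804, -0.001]
wrist_force: [-0.5, -0.2, -0.7]
finger_gap: 87.9
gripper_force: 0.0
```

Run:
```python
from h import *
goto(wd(-46,0,230))
st=robot.state();s=snapshot("wrist");cv2.imwrite("pics/w1.png",s["img"][:,:,::-1]);np.savez("w1.npz",st=np.r_[st["position"],st["ee_rot"]],**{k:s[k] for k in["img","range_z","fov_y","cx","cy","D","hand_eye"]})
for t in ["jaw_knob","trigger_grip","frame","pad_face"]:
    for r in regions_of(s,t)[:2]:
        P=cl(cloud(s,r["region"],st));print(t,round(r["p"],2),np.round(r["position"]),len(P),np.round(np.percentile(P,[2,50,98],axis=0),1).tolist())
```

```text
slide [ 0.0024  0.0005 -0.0003] twist [-0.01  0.03 -0.14]
jaw_knob 0.7 [323. 204.] 3309 [[-254.7, -23.9, 21.8], [-23.9, -1.1, 62.5], [2.9, 21.7, 103.0]]
trigger_grip 0.62 [325. 310.] 1129 [[-120.6, -13.0, 51.1], [-110.7, -1.3, 94.3], [-104.9, 10.6, 111.7]]
frame 0.96 [213. 425.] 1658 [[-342.5, 86.3, 2.1], [-313.9, 135.8, 16.6], [-268.5, 175.7, 18.4]]
frame 0.9 [326.  64.] 5600 [[77.8, -56.2, 18.3], [94.6, -3.0, 32.5], [139.9, 50.5, 34.3]]
pad_face 0.69 [325. 176.] 606 [[-14.1, -21.0, 15.3], [-2.2, -1.1, 30.8], [3.4, 18.9, 33.0]]
```

View pics/w1.png

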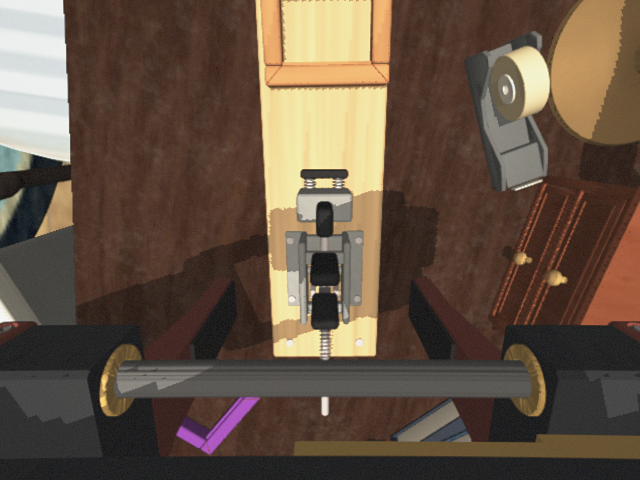

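Run:
```python
from h import *
d=dict(np.load("w1.npz"));st=dict(position=d["st"][:3],ee_rot=d["st"][3:])
v,u=np.mgrid[0:345,180:480];px=np.c_[u.ravel(),v.ravel()]
px=px[d["range_z"][px[:,1],px[:,0]]>0]
P=cl(pts(d,px,st))
def q(n,m):
    Q=P[m];print(n,len(Q),np.round(np.percentile(Q,[1,5,50,95,99],axis=0)[:,:2],1).T.tolist())
x,y,z=P.T
q("knob",(z>92)&(z<108)&(x>-65)&(x<-15)&(abs(y)<25))
q("handle top",(z>113)&(z<123)&(abs(y)<25)&(x>-110)&(x<-60))
q("trig",(z>100)&(z<116)&(x<-95)&(abs(y)<25)&(x>-150))
q("pad",(z>28)&(z<36)&(x>-12)&(x<20)&(abs(y)<30))
q("frame bar",(z>28)&(z<38)&(x>60)&(x<100)&(abs(y)<30))
q("board",(z>10)&(z<18)&(x>20)&(x<60)&(abs(y)<90))
q("plates",(z>58)&(z<66)&(abs(y)>15)&(abs(y)<40)&(x<-45))
for X0 in (20,40,60,-170,-200):
    m=(z>10)&(z<18)&(abs(x-X0)<8)&(abs(y)<75);
    if m.any(): print(X0,P[m][:,1].min(),P[m][:,1].max())
```

```text
knob 517 [[-43.1, -41.9, -31.4, -21.3, -20.6], [-7.8, -7.0, -0.7, 4.9, 5.7]]
handle top 412 [[-78.9, -78.4, -72.9, -68.6, -68.2], [-12.2, -11.0, -1.3, 8.8, 10.4]]
trig 450 [[-121.5, -120.2, -113.8, -111.1, -110.8], [-12.7, -11.3, -1.3, 8.8, 10.4]]
pad 468 [[-11.4, -10.5, -0.8, 2.9, 3.0], [-22.9, -20.7, -1.1, 19.0, 21.2]]
frame bar 1557 [[77.8, 78.4, 86.4, 95.6, 96.4], [-29.3, -26.8, -0.3, 26.9, 29.4]]
board 5340 [[20.1, 22.0, 40.5, 57.7, 59.4], [-59.0, -54.1, -0.3, 52.5, 57.4]]
plates 1226 [[-142.0, -138.3, -97.0, -63.7, -60.7], [-25.4, -24.8, -16.4, 22.3, 23.0]]
20 -60.833406814722316 58.96237687981953
40 -60.76261493233762 58.990698109945576
60 -60.75997371865766 58.95005562475192
-170 -61.44502875405412 58.57027451832439
-200 -61.18275857645341 58.364124908353155
```

The wrist view shows the knob near (323, 215), the pad at (325, 174) and the frame edge near row 85. The measured pad-to-frame gap is about 74 mm, so I'll slide the knob 57 mm.

Emit:
servo_tool --series '[{"slide": [0.0165, 0.0015, 0.045], "twist": [0, 0, 0], "hand": 0.8}, {"slide": [0.0165, 0.0015, 0.09], "twist": [0, 0, 0], "hand": 0.6}, {"slide": [0.0165, 0.0015, 0.12], "twist": [0, 0, 0], "hand": 0.5}, {"slide": [0.0165, 0.0015, 0.139], "twist": [0, 0, 0], "hand": 0.5}, {"slide": [0.0165, 0.0015, 0.139], "twist": [0, 0, 0], "hand": 0.5}]' --force 25

```text
time: 3.8
position: [537.5, 47.6, 89.6]
ee_rot: [-2.571, -1.804, 0.003]
wrist_force: [-0.3, 0.3, 0.9]
finger_gap: 44.5
gripper_force: 0.0
```

Emit:
servo_tool --series '[{"slide": [0, 0, 0], "twist": [0, 0, 0], "hand": 0}, {"slide": [0, 0, 0], "twist": [0, 0, 0], "hand": 0}, {"slide": [0, 0, 0], "twist": [0, 0, 0], "hand": 0}, {"slide": [0, 0, 0], "twist": [0, 0, 0], "hand": 0}, {"slide": [0, 0, 0], "twist": [0, 0, 0], "hand": 0}]' --force 25

```text
time: 4.42
position: [538.2, 48.1, 91.6]
ee_rot: [2.571, 1.805, 0.001]
wrist_force: [-3.3, 1.6, 6.3]
finger_gap: 13.9
gripper_force: 25.0
```

Emit:
servo_tool --series '[{"slide": [0.01, 0, 0], "twist": [0, 0, 0], "hand": 0}, {"slide": [0.022, 0, 0], "twist": [0, 0, 0], "hand": 0}, {"slide": [0.034, 0, 0], "twist": [0, 0, 0], "hand": 0}, {"slide": [0.046, 0, 0], "twist": [0, 0, 0], "hand": 0}, {"slide": [0.05, 0, 0], "twist": [0, 0, 0], "hand": 0}]'

```text
time: 5.05
position: [554.3, 93.2, 91.5]
ee_rot: [2.57, 1.803, -0.007]
wrist_force: [-9.3, -5.6, 8.5]
finger_gap: 13.8
gripper_force: 25.0
```

```bash
cat >> h.py <<'E'
def gap(name,up=None):
    st=robot.state();s=snapshot("wrist");cv2.imwrite(f"pics/{name}.png",s["img"][:,:,::-1])
    v,u=np.mgrid[0:345,180:480];px=np.c_[u.ravel(),v.ravel()]
    px=px[s["range_z"][px[:,1],px[:,0]]>0];P=cl(pts(s,px,st));x,y,z=P.T
    m=(z>27)&(z<37)&(abs(y+1)<20)
    h,e=np.histogram(x[m],bins=np.arange(-20,130,1));print(st["time"],np.round(cl(st["position"]),1),np.round(st["wrist_force"],1))
    print([(int(a),int(b)) for a,b in zip(e,h) if b>0])
    k=P[(z>92)&(z<108)&(x>-50)&(x<60)&(abs(y)<12)]
    if len(k):print("knob",np.percentile(k[:,0],[1,99]))
E
python3 -c "
from h import *
gap('w2')"
```

```text
5.05 [[16.9 -1.  91.5]] [-9.3 -5.6  8.5]
[(32, 204), (33, 156), (34, 15), (35, 42), (36, 67), (37, 20), (38, 37), (39, 75), (40, 19), (41, 41), (42, 57), (43, 59), (44, 97), (45, 113), (46, 114), (47, 107), (48, 120), (49, 128), (50, 186), (51, 17), (77, 77), (78, 109), (79, 142), (80, 143), (81, 143), (82, 133), (83, 100), (84, 127), (85, 141), (86, 145), (87, 146), (88, 144), (89, 147), (90, 140), (91, 115), (92, 126), (93, 129), (94, 143), (95, 144), (96, 36)]
knob [12.34763583 29.77431633]
```

View pics/w2.png

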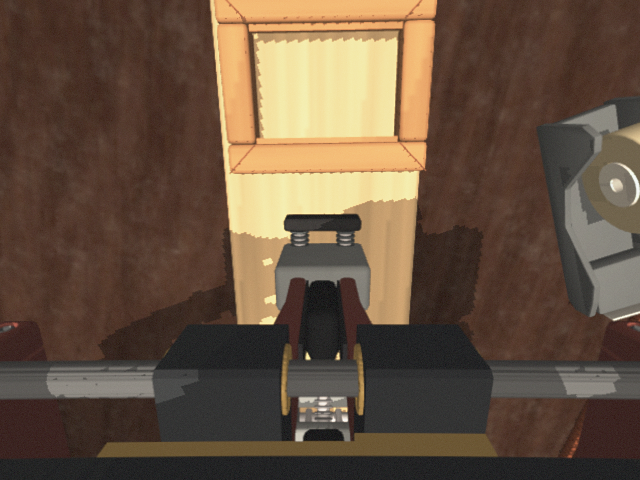

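Emit:
servo_tool --series '[{"slide": [0.005, 0, 0], "twist": [0, 0, 0], "hand": 0}, {"slide": [0.009, 0, 0], "twist": [0, 0, 0], "hand": 0}, {"slide": [0.009, 0, 0], "twist": [0, 0, 0], "hand": 0}, {"slide": [0.009, 0, 0], "twist": [0, 0, 0], "hand": 0}, {"slide": [0.009, 0, 0], "twist": [0, 0, 0], "hand": 0}]'

```text
time: 5.72
position: [557.5, 102.3, 91.5]
ee_rot: [2.571, 1.804, -0.004]
wrist_force: [-7.7, -4.7, 6.8]
finger_gap: 13.6
gripper_force: 25.0
```

```bash
python3 -c "
from h import *
gap('w3')"
```

```text
5.725 [[26.6 -0.9 91.5]] [-7.7 -4.7  6.8]
[(41, 1), (42, 302), (43, 71), (44, 13), (45, 59), (46, 52), (47, 13), (48, 61), (49, 52), (50, 14), (51, 63), (52, 37), (53, 75), (54, 119), (55, 100), (56, 111), (57, 124), (58, 100), (59, 137), (60, 172), (77, 67), (78, 128), (79, 96), (80, 129), (81, 142), (82, 140), (83, 114), (84, 110), (85, 136), (86, 142), (87, 143), (88, 137), (89, 104), (90, 121), (91, 141), (92, 144), (93, 144), (94, 139), (95, 142), (96, 27)]
knob [21.78895132 39.36373433]
```

Emit:
servo_tool --series '[{"slide": [0, 0, 0], "twist": [0, 0, 0], "hand": 0.5}, {"slide": [0, 0, 0], "twist": [0, 0, 0], "hand": 0.5}, {"slide": [0, 0, 0], "twist": [0, 0, 0], "hand": 0.5}, {"slide": [0, 0, -0.035], "twist": [0, 0, 0], "hand": 0.5}, {"slide": [0, 0, -0.07], "twist": [0, 0, 0], "hand": 0.5}]'

```text
time: 6.4
position: [558.0, 103.4, 160.7]
ee_rot: [-2.571, -1.804, 0.002]
wrist_force: [0.4, 0.0, -0.1]
finger_gap: 44.0
gripper_force: 0.0
```

Emit:
servo_tool --series '[{"slide": [-0.05, 0, 0], "twist": [0, 0, 0], "hand": 0}, {"slide": [-0.1, 0, 0], "twist": [0, 0, 0], "hand": 0}, {"slide": [-0.15, 0, 0], "twist": [0, 0, 0], "hand": 0}, {"slide": [-0.167, 0, 0], "twist": [0, 0, 0], "hand": 0}, {"slide": [-0.167, 0, 0], "twist": [0, 0, 0], "hand": 0}]' --force 30

```text
time: 7.02
position: [501.6, -54.1, 160.7]
ee_rot: [-2.573, -1.802, -0.001]
wrist_force: [-0.2, -0.3, -0.2]
finger_gap: 0.2
gripper_force: 0.0
```

```bash
python3 -c "
from h import *
gap('w4')"
```

```text
7.025 [[-139.5   -1.1  160.7]] [-0.2 -0.3 -0.2]
[(16, 167), (17, 77)]
```

View pics/w4.png

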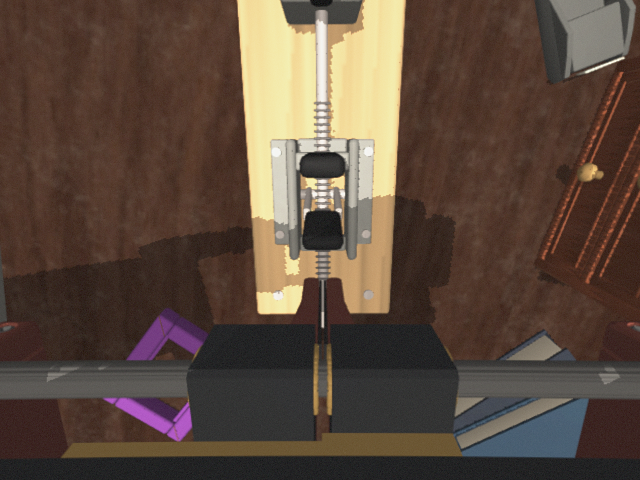

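Emit:
servo_tool --series '[{"slide": [0, 0, 0.03], "twist": [0, 0, 0], "hand": 0}, {"slide": [0, 0, 0.053], "twist": [0, 0, 0], "hand": 0}, {"slide": [0, 0, 0.053], "twist": [0, 0, 0], "hand": 0}, {"slide": [0.003, 0, 0.053], "twist": [0, 0, 0], "hand": 0}, {"slide": [0.003, 0, 0.053], "twist": [0, 0, 0], "hand": 0}]'

```text
time: 7.7
position: [503.3, -50.4, 108.9]
ee_rot: [2.57, 1.805, 0.002]
wrist_force: [-0.3, 0.5, 0.4]
finger_gap: 0.4
gripper_force: 0.0
```

Run:
```python
from h import *
o=[]
for c in ["scene","top"]:
    s=snapshot(c);np.savez(f"ref_{c}.npz",**{k:s[k] for k in["img","range_z","fov_y","cx","cy","D","cam_to_world"]})
    # project knob top, pad top, frame edge
    T=np.linalg.inv(np.array(s["cam_to_world"]))
    for n,p in [("knob",wd(26,-1,95)),("padtop",wd(60,-1,33)),("frame",wd(78,-1,33)),("trig",wd(-116,-1,110))]:
        q=T[:3,:3]@p+T[:3,3];w=cv2.projectPoints(q[None],np.zeros(3),np.zeros(3),K(s),np.array(s["D"]))[0].ravel();print(c,n,np.round(w,1),round(q[2]),K(s)[0,0])
    a=s["img"][200:330,200:380] if c=="scene" else s["img"][180:280,240:400]
    o.append(cv2.resize(a,(600,300),interpolation=2)[:,:,::-1])
cv2.imwrite("pics/ref.png",np.vstack(o))
```

```text
scene knob [284.3 238.9] 922 434.0524399118095
scene padtop [270.4 268. ] 933 434.0524399118095
scene frame [262.6 269.8] 925 434.0524399118095
scene trig [341.6 221.1] 978 434.0524399118095
top knob [293.8 231.1] 1337 593.0228254011283
top padtop [281.8 228.2] 1399 593.0228254011283
top frame [274.6 225.8] 1400 593.0228254011283
top trig [353.8 251. ] 1318 593.0228254011283
```

View pics/ref.png

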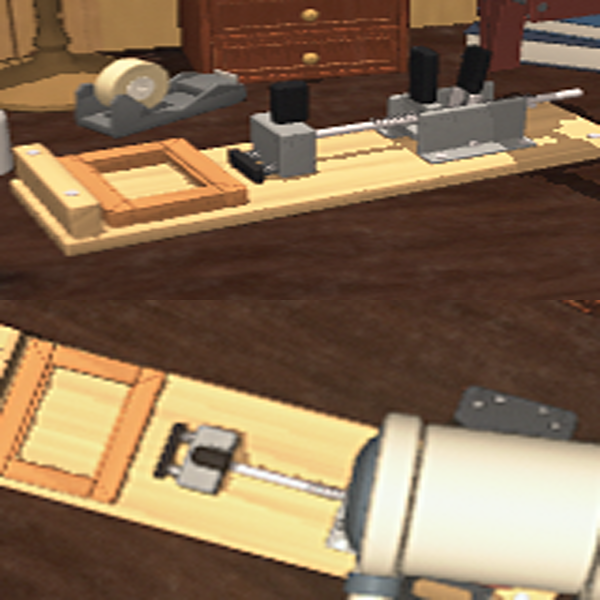

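The scene crop shows the pad short of the frame and the trigger leaning back. The top crop shows the pad edge at (170, 450) and the frame rail at about (135, 440), in enlarged pixels. Starting the first squeeze.

Emit:
servo_tool --series '[{"slide": [0.008, 0, 0], "twist": [0, 0, 0], "hand": 0}, {"slide": [0.016, 0, 0], "twist": [0, 0, 0], "hand": 0}, {"slide": [0.024, 0, 0], "twist": [0, 0, 0], "hand": 0}, {"slide": [0.03, 0, 0], "twist": [0, 0, 0], "hand": 0}, {"slide": [0.03, 0, 0], "twist": [0, 0, 0], "hand": 0}]'

```text
time: 8.43
position: [512.7, -24.7, 108.9]
ee_rot: [2.569, 1.8, -0.004]
wrist_force: [-3.6, -9.0, 4.8]
finger_gap: 0.5
gripper_force: 5.1
```

```bash
cat >> h.py <<'E'
U=8
PT={"scene":{"jaw":((26,-1,80),(11,15)),"pad":((60,-1,26),(6,6)),"frame":((85,-40,33),(9,6))},
    "top":{"jaw":((26,-1,75),(9,9)),"pad":((59,-1,33),(4,7)),"frame":((85,30,33),(8,8))}}
def track():
    st=robot.state();print(st["time"],"tcp",np.round(cl(st["position"])[0],1),"F",np.round(st["wrist_force"],1),"Fx",round(float(np.dot(st["wrist_force"][:2],[.338,.941])),1))
    for c in ["scene","top"]:
        ref=dict(np.load(f"ref_{c}.npz"));s=snapshot(c);T=np.linalg.inv(ref["cam_to_world"])
        pr=lambda p:cv2.projectPoints((T[:3,:3]@p+T[:3,3])[None],np.zeros(3),np.zeros(3),K(ref),ref["D"])[0].ravel()
        for n,(p,h) in PT[c].items():
            a=pr(wd(*p));b=pr(wd(p[0]+20,p[1],p[2]));mm=(b-a)/20
            x,y=np.round(a).astype(int);w,hh=h;m=18
            up=lambda im:cv2.resize(im,None,fx=U,fy=U,interpolation=cv2.INTER_CUBIC)
            t=up(ref["img"][y-hh:y+hh+1,x-w:x+w+1]);g=up(s["img"][y-hh-m:y+hh+m+1,x-w-m:x+w+m+1])
            r=cv2.matchTemplate(g,t,cv2.TM_CCOEFF_NORMED);_,q,_,l=cv2.minMaxLoc(r)
            d=np.array(l)/U-m;print(c,n,"px",d,"mm",round(float(d@mm/(mm@mm)),1),"q",round(q,2))
        cv2.imwrite(f"pics/last_{c}.png",s["img"][:,:,::-1])
E
python3 -c "
from h import *
track()"
```

```text
8.425 tcp [-108.1   -1.7  108.9] F [-3.6 -9.   4.8] Fx -9.6
scene jaw px [-4.125  1.   ] mm 9.7 q 0.96
scene pad px [-3.875  0.625] mm 8.8 q 0.91
scene frame px [0. 0.] mm 0.0 q 1.0
top jaw px [-4.125 -1.375] mm 10.0 q 0.96
top pad px [-4.625  0.625] mm 9.9 q 0.76
top frame px [0. 0.] mm 0.0 q 0.99
```

Emit:
servo_tool --series '[{"slide": [-0.01, 0, 0], "twist": [0, 0, 0], "hand": 0}, {"slide": [-0.02, 0, 0], "twist": [0, 0, 0], "hand": 0}, {"slide": [-0.03, 0, 0], "twist": [0, 0, 0], "hand": 0}, {"slide": [-0.03, 0, 0], "twist": [0, 0, 0], "hand": 0}, {"slide": [-0.03, 0, 0], "twist": [0, 0, 0], "hand": 0}]'

```text
time: 9.15
position: [502.5, -50.7, 107.6]
ee_rot: [-2.571, -1.804, -0.0]
wrist_force: [0.2, 0.3, 0.5]
finger_gap: 0.5
gripper_force: 0.0
```

Emit:
servo_tool --series '[{"slide": [0.01, 0, 0], "twist": [0, 0, 0], "hand": 0}, {"slide": [0.018, 0, 0], "twist": [0, 0, 0], "hand": 0}, {"slide": [0.023, 0, 0], "twist": [0, 0, 0], "hand": 0}, {"slide": [0.027, 0, 0], "twist": [0, 0, 0], "hand": 0}, {"slide": [0.027, 0, 0], "twist": [0, 0, 0], "hand": 0}]'

```text
time: 9.78
position: [511.9, -25.6, 108.3]
ee_rot: [2.57, 1.804, -0.002]
wrist_force: [-3.0, -4.8, 3.7]
finger_gap: 0.6
gripper_force: 2.9
```

```bash
python3 -c "
from h import *
track()"
```

```text
9.775 tcp [-109.3   -1.2  108.3] F [-3.  -4.8  3.7] Fx -5.6
scene jaw px [-7.875  1.875] mm 18.4 q 0.94
scene pad px [-5.125  0.375] mm 11.4 q 0.69
scene frame px [-0.625  0.   ] mm 1.4 q 0.96
top jaw px [-7.5   -2.375] mm 18.1 q 0.95
top pad px [-7.875 -1.5  ] mm 18.9 q 0.94
top frame px [-0.75   0.375] mm 1.4 q 0.73
```

Emit:
servo_tool --series '[{"slide": [-0.01, 0, 0], "twist": [0, 0, 0], "hand": 0}, {"slide": [-0.02, 0, 0], "twist": [0, 0, 0], "hand": 0}, {"slide": [-0.028, 0, 0], "twist": [0, 0, 0], "hand": 0}, {"slide": [-0.028, 0, 0], "twist": [0, 0, 0], "hand": 0}, {"slide": [-0.028, 0, 0], "twist": [0, 0, 0], "hand": 0}]'

```text
time: 10.5
position: [502.2, -51.7, 107.6]
ee_rot: [-2.571, -1.804, -0.001]
wrist_force: [0.6, -0.0, 0.2]
finger_gap: 0.7
gripper_force: 0.0
```

Emit:
servo_tool --series '[{"slide": [0.005, 0, 0], "twist": [0, 0, 0], "hand": 0}, {"slide": [0.01, 0, 0], "twist": [0, 0, 0], "hand": 0}, {"slide": [0.014, 0, 0], "twist": [0, 0, 0], "hand": 0}, {"slide": [0.017, 0, 0], "twist": [0, 0, 0], "hand": 0}, {"slide": [0.017, 0, 0], "twist": [0, 0, 0], "hand": 0}]'

```text
time: 11.12
position: [508.3, -36.1, 108.5]
ee_rot: [2.57, 1.804, -0.0]
wrist_force: [-2.0, -5.3, 4.2]
finger_gap: 0.4
gripper_force: 2.4
```

```bash
python3 -c "
from h import *
track()
import cv2
a=cv2.imread('pics/last_scene.png')[230:310,200:320];b=cv2.imread('pics/last_top.png')[180:260,230:350]
cv2.imwrite('pics/c1.png',cv2.resize(np.hstack([a,b]),(800,267),interpolation=2))
"
```

```text
11.125 tcp [-120.3   -1.3  108.5] F [-2.  -5.3  4.2] Fx -5.6
scene jaw px [-9.625  2.25 ] mm 22.5 q 0.92
scene pad px [-6.625  1.   ] mm 15.1 q 0.7
scene frame px [-2.25  0.25] mm 5.1 q 0.94
top jaw px [-9.125 -3.   ] mm 22.1 q 0.97
top pad px [-9.    -2.875] mm 22.4 q 0.94
top frame px [-2.125 -0.375] mm 5.1 q 0.73
```

View pics/c1.png

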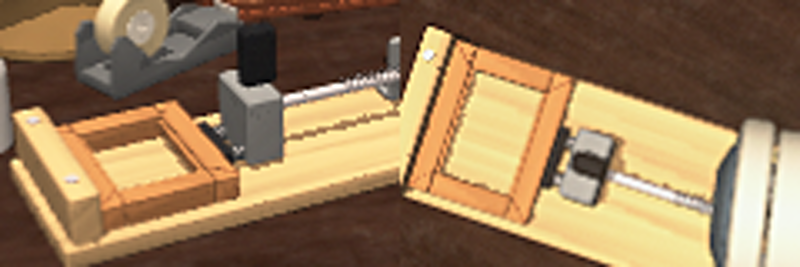

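The pad now touches the frame, and a thin dark gap to the fence may remain. I'll continue in small steps.

Emit:
servo_tool --series '[{"slide": [0.002, 0, 0], "twist": [0, 0, 0], "hand": 0}, {"slide": [0.004, 0, 0], "twist": [0, 0, 0], "hand": 0}, {"slide": [0.005, 0, 0], "twist": [0, 0, 0], "hand": 0}, {"slide": [0.005, 0, 0], "twist": [0, 0, 0], "hand": 0}, {"slide": [0.005, 0, 0], "twist": [0, 0, 0], "hand": 0}]'

```text
time: 11.85
position: [509.7, -32.1, 108.2]
ee_rot: [2.571, 1.803, -0.002]
wrist_force: [-2.5, -6.6, 5.4]
finger_gap: 0.6
gripper_force: 3.8
```

```bash
python3 -c "
from h import *
track()"
```

```text
11.85 tcp [-116.1   -1.3  108.2] F [-2.5 -6.6  5.4] Fx -7.0
scene jaw px [-10.375   2.375] mm 24.2 q 0.91
scene pad px [-6.5  1. ] mm 14.8 q 0.71
scene frame px [-2.375  0.25 ] mm 5.4 q 0.94
top jaw px [-9.625 -3.125] mm 23.2 q 0.93
top pad px [-9.   -3.25] mm 22.7 q 0.93
top frame px [-2.125 -0.5  ] mm 5.2 q 0.72
```

Emit:
servo_tool --series '[{"slide": [0.002, 0, 0], "twist": [0, 0, 0], "hand": 0}, {"slide": [0.004, 0, 0], "twist": [0, 0, 0], "hand": 0}, {"slide": [0.005, 0, 0], "twist": [0, 0, 0], "hand": 0}, {"slide": [0.005, 0, 0], "twist": [0, 0, 0], "hand": 0}, {"slide": [0.005, 0, 0], "twist": [0, 0, 0], "hand": 0}]'

```text
time: 12.58
position: [511.2, -27.8, 108.1]
ee_rot: [2.571, 1.802, -0.003]
wrist_force: [-3.5, -7.9, 4.8]
finger_gap: 0.2
gripper_force: 4.5
```

```bash
python3 -c "
from h import *
track()"
```

```text
12.575 tcp [-111.5   -1.3  108.1] F [-3.5 -7.9  4.8] Fx -8.6
scene jaw px [-11.125   2.625] mm 26.0 q 0.91
scene pad px [-6.5    0.875] mm 14.7 q 0.73
scene frame px [-2.375  0.25 ] mm 5.4 q 0.94
top jaw px [-10.25  -3.25] mm 24.7 q 0.81
top pad px [-8.875 -3.75 ] mm 22.8 q 0.94
top frame px [-2.125 -0.5  ] mm 5.2 q 0.72
```

Emit:
servo_tool --series '[{"slide": [0.002, 0, 0], "twist": [0, 0, 0], "hand": 0}, {"slide": [0.003, 0, 0], "twist": [0, 0, 0], "hand": 0}, {"slide": [0.004, 0, 0], "twist": [0, 0, 0], "hand": 0}, {"slide": [0.004, 0, 0], "twist": [0, 0, 0], "hand": 0}, {"slide": [0.004, 0, 0], "twist": [0, 0, 0], "hand": 0}]'

```text
time: 13.3
position: [512.3, -24.8, 107.9]
ee_rot: [2.57, 1.801, -0.005]
wrist_force: [-4.3, -10.1, 5.6]
finger_gap: 0.4
gripper_force: 6.0
```

```bash
python3 -c "
from h import *
track()"
```

```text
13.3 tcp [-108.3   -1.3  107.9] F [ -4.3 -10.1   5.6] Fx -11.0
scene jaw px [-11.75   2.75] mm 27.5 q 0.91
scene pad px [-6.5    0.875] mm 14.7 q 0.75
scene frame px [-2.375  0.25 ] mm 5.4 q 0.94
top jaw px [-10.625  -3.5  ] mm 25.7 q 0.76
top pad px [-7.875 -6.75 ] mm 22.8 q 0.93
top frame px [-2.125 -0.5  ] mm 5.2 q 0.72
```

Run:
```python
from h import *
for c,img in [("scene","last_scene"),("top","last_top")]:
    ref=dict(np.load(f"ref_{c}.npz"));s=cv2.imread(f"pics/{img}.png")[:,:,::-1];T=np.linalg.inv(ref["cam_to_world"])
    pr=lambda p:cv2.projectPoints((T[:3,:3]@p+T[:3,3])[None],np.zeros(3),np.zeros(3),K(ref),ref["D"])[0].ravel()
    for (p,w,hh) in [((26,-1,86),6,7),((26,-1,95),6,5),((26,-1,90),5,9)]:
        a=pr(wd(*p));x,y=np.round(a).astype(int);m=16
        up=lambda im:cv2.resize(np.ascontiguousarray(im),None,fx=U,fy=U,interpolation=cv2.INTER_CUBIC)
        r=cv2.matchTemplate(up(s[y-hh-m:y+hh+m+1,x-w-m:x+w+m+1]),up(ref["img"][y-hh:y+hh+1,x-w:x+w+1]),cv2.TM_CCOEFF_NORMED)
        _,q,_,l=cv2.minMaxLoc(r);d=np.array(l)/U-m
        g=np.arange(15,35,.1);D=[np.linalg.norm(pr(wd(p[0]+k,p[1],p[2]))-a-d) for k in g]
        print(c,p,d,"jaw mm",round(g[np.argmin(D)],1),"res",round(min(D),2),round(q,2))
    # frame exact
    for d in ([-2.375,.25],[-2.125,-.5]):
        p=(85,-40,33) if c=="scene" else (85,30,33);a=pr(wd(*p));g=np.arange(0,10,.1)
        print("frame",round(g[np.argmin([np.linalg.norm(pr(wd(p[0]+k,p[1],p[2]))-a-d) for k in g])],1))
a=cv2.imread('pics/last_scene.png')[240:290,230:310];b=cv2.imread('pics/last_top.png')[195:245,245:325]
cv2.imwrite('pics/c2.png',cv2.resize(np.hstack([a,b]),(800,250),interpolation=2))
```

```text
scene (26, -1, 86) [-11.875   2.625] jaw mm 27.6 res 0.13 0.95
scene (26, -1, 95) [-12.      2.125] jaw mm 27.5 res 0.34 0.79
scene (26, -1, 90) [-11.875   2.5  ] jaw mm 27.5 res 0.03 0.87
frame 5.4
frame 4.5
top (26, -1, 86) [-10.875  -3.625] jaw mm 26.1 res 0.03 0.84
top (26, -1, 95) [-10.75   -3.625] jaw mm 25.7 res 0.01 0.8
top (26, -1, 90) [-11.    -3.75] jaw mm 26.4 res 0.05 0.88
frame 5.2
frame 5.2
```

View pics/c2.png

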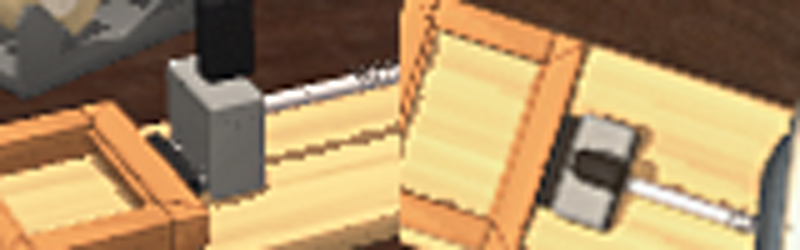

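The views agree that the pad's springs are about 4.5–5 mm in. The frame is against the fence and the trigger is held at about 11 N, so I'm handing in.

```bash
python3 -c "
from h import *
print(robot.job_done())"
```

```text
the job is handed in; nothing more can be done
None
```

The frame is pressed against the fence with the pad's springs in by an estimated 4.5–5 mm. The trigger is still held squeezed, and the job was handed in at about 13 s; no verdict came back.

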